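# Drop a copper clip through the loading stand with the drop cup

## Robot

A 7-joint arm with a two-finger parallel gripper is mounted at the origin on the work surface. World frame = base frame: x ahead of the robot, y to its left, z up, the work surface at z = 0. Lengths are in m, angles in rad, forces in N, time in s.
With the tool pointing down it reaches from about 0.425 to 0.875 m from the base axis. Payload 4.7 kg.
Tool frame: the origin (TCP) lies between the finger pads, 19 mm behind the fingertips; this is the grasp point; z points along the fingers, y is the line along which they close (so a half turn about z gives the same grasp; the last joint's range is limited). The gripper opens to 87 mm and grips with 3 to 60 N. Pads are 19 mm wide; open, the fingers measure 117 mm over their backs; the gripper's body (75 mm by 190 mm) begins 51 mm behind the grasp point.
Start: joints at [-1.333, 0.321, -0.07, 1.45, 0.023, 1.371, -0.057], TCP at [0.144, 0.634, 0.241] pointing down, gripper open.
Joint ranges: [-2.86, 2.86], [-0.3, 2.09], [-1.38, 1.24], [0.06, 2.45], [-1.56, 4.7], [0.09, 2.05], [-2.69, 2.69]. Speed limits (rad/s): [2.57, 2.57, 3.14, 3.14, 3.14, 3.14, 3.14].

## Interface

Orientations are given as a rotation vector (axis times angle).
In Python, from bench import monitor, cams, workorder gives the robot as it stands.
- The arm moves only by the tool move_arm, never from a script. Its arguments are lists of equal length, an entry for each row: "slide": the shift along the tool's x, y, z in cm, a list of three; "roll": the turn about the tool's z in rad. In form: {"slide": [[dx, dy, dz], ...], "roll": [roll, ...]}. A call has 1 to 20 rows; each row is the pose to reach, as a shift and turn from the pose commanded when the call began, along the tool's axes at that moment; what a row does not reach only later rows make up. A row lasts 1/10 s, in which the tool goes at most 50 mm and 8.59 degrees, less where a joint would pass 70% of its speed; a pose out of reach is approached as far as the arm can. A call with a gripper value outside its range is refused whole. "gripper" is the finger opening in cm, from 0 to 8.7, set as the call begins (left out, the last holds). The fingers move at their own pace and stop on an object; "squeeze" is the grip in N (left out, the last holds). Time passes only in rows, so rows that repeat a pose let the fingers close. It gives the time, the measured TCP pose, the force, the opening and the grip force at its end, in the units of the state.
- monitor.get_state(): the state, without advancing time (a new reading comes with each control period).
- cams.get_image(name): name is "side" or "top" or "wrist"; returns the picture (400x640x3 uint8, red, green, blue); there is no depth.
- cams.get_calibration(name): a dict with "mtx" (3x3 intrinsics, pixels), "R" (3x3) and "t" (3): a world point X has camera coordinates R X + t. Camera axes: x right, y down, z forward; pixel columns grow to the right and rows downward; lengths in m; the calibration is good to about 2 mm. A picture is of the moment at which its call begins: read the wrist's pose just before it. get_calibration takes no time and is no camera call; for the wrist camera it gives the pose at the moment of the call.
- workorder.close_job(): hands the job in; it is judged then, once.
The state is a dict: "time": time; "joint_positions": joint angles; "qd": joint speeds; "joint_torque": joint torques, N m; "position": TCP position; "tool_rot": TCP orientation; "ft_force": force on the tool from outside, world axes, zero at the start; "torque": the same for the moment, N m; "grip_width": opening from 0.0 (shut) to 1.0 (fully open); "grip_force": force on a finger pad.
Only numpy, scipy, OpenCV 4.12 (cv2) and the standard library are available. Lean on these libraries where they do the work, as an engineer would, in place of code of your own. Each camera call takes 0.05 s, during which the arm holds its last target. There are 200 camera calls.

## Task

A drop cup with one copper clip in it stands on the bench. Hang the cup by its ears on the rails of the loading stand that is over the round pan, let go of it there, then press its release tab down fully so that the bottom swings open and the clip falls into the round pan. Keep the cup upright, do not touch the clip with the fingers, and leave the cup hanging on the stand with the tab released.

Things in the scene. Friction and masses are not known exactly. Their poses are not given: they have to be found in the camera images.
- drop_cup: Upright square aluminium tube, 50 x 50 mm, 75 tall, 0.25 kg, open top, hinged bottom. Origin: centre of underside, z up. Ears along +y and -y reach 68 mm from centre, 40 wide in x, undersides at z 25. Grip the bare +x and -x faces (50 mm) from above near the top (TCP at z 62). Release tab on the +y ear: 28 mm square pad, centre x 0, y 47, top z 85 mm. Stands on the bench, left, middle or right.
- release_tab (a joint): Tab travel, m, straight down: 0 up (bottom shut), 0.010 fully pressed (bottom hangs open 80 degrees, its tip 40 mm below the cup). Bottom is geared to the tab and shuts again as it springs back. Spring 3 N to start, 6 N fully down; 20 N does no harm on the rails. Hold down about 1 s while the clip falls. It cannot open while the cup stands on the bench.
- clip: The copper clip lying on the bottom inside the drop cup: a U-shaped bracket 24 x 16 x 14 mm, 25 g. Origin: centre of the underside of its base. Other such clips, loose and in a heap on the bench, are not needed.
- round_stand: Fixed steel frame on 4 thin legs over a ROUND white pan (150 mm across, 45 high). Origin: on the table at the pan's centre, z up. Frame top at z 125 mm; opening 96 mm in x by 74 in y between two rails along x, 25 wide each; outside 128 x 170. Cup hung by its ears on the rails: origin at z 100, yaw as the stand's or half a turn off. The same frame over a SQUARE white tray is the wrong one.
Not all that is in view belongs to the job. What is shaped like the drop_cup but pink or turquoise is not meant. Leave any pink look-alike of the round_stand alone.

How it is judged:
By the outcome, as a careful person would: the job done as asked, in the order asked, and still so for the second after the job is handed in, with the robot touching nothing.
It also fails if it takes over 48 s, if anything falls off the work surface, if the arm or the gripper's body presses on something with over 40 N, if the wrist force passes 120 N, or if a joint passes its speed limit or range.

## Working session

There is one attempt and no reset: what is moved stays moved. The work goes in short steps, Python scripts to look and compute and a tool call to move; the robot and the scene stay as the last step left them, time stands still between calls to the robot, and variables do not carry over. Pictures are saved under pics/ and viewed, at most 10 in all, crops included, and the job is handed in when it is done.

Besides the shell and the picture viewer there is one more tool, called after "Request:" as name([rows], argument=value, ...), one row to a line, values as JSON. move_arm: Moves the arm, as the interface text tells. Its arguments: {"type":"object","properties":{"slide":{"type":"array","items":{"type":"array","items":{"type":"number"}}},"roll":{"type":"array","items":{"type":"number"}},"gripper":{"type":"number"},"squeeze":{"type":"number"}},"required":["slide","roll"]}

```bash
mkdir -p pics; ls; python3 - <<'E'
from bench import monitor,cams
import cv2,numpy as np
s=monitor.get_state();print(s)
for n in("top","side"):
    cv2.imwrite(f"pics/{n}0.png",cams.get_image(n)[:,:,::-1]);c=cams.get_calibration(n);print(n,c)
E
```

```text
pics
{'time': 0.0, 'joint_positions': array([-1.33290323,  0.32185014, -0.07007657,  1.45171566,  0.02260835,
        1.37077271, -0.05689283]), 'qd': array([-0.00239419, -0.00075555, -0.00209652,  0.00099004, -0.00027821,
        0.00208079,  0.0016067 ]), 'joint_torque': array([-1.03309515e-05, -4.91314960e+01, -4.04216917e-01, -3.12512612e+01,
       -6.39030640e-02,  4.41066083e-02,  2.10506696e-04]), 'position': array([0.14419176, 0.63326246, 0.24012338]), 'tool_rot': array([-3.50737032e-01, -3.12184094e+00,  3.07216159e-03]), 'ft_force': array([-0.54110537, -0.56704504,  0.30781734]), 'torque': array([-0.00407546,  0.05239443,  0.00537556]), 'grip_force': 0.0, 'grip_width': 1.0028719315780545}
top {'mtx': array([[385.02695391,   0.        , 320.54382884],
       [  0.        , 385.02695391, 196.26617387],
       [  0.        ,   0.        ,   1.        ]]), 'R': array([[ 0.15002271, -0.98867698, -0.0033189 ],
       [-0.96903965, -0.14637545, -0.19883757],
       [ 0.19610032,  0.03304629, -0.98002684]]), 't': array([-0.03888798,  0.48105509,  0.95851951])}
side {'mtx': array([[500.496517  ,   0.        , 320.8700707 ],
       [  0.        , 500.496517  , 203.96300346],
       [  0.        ,   0.        ,   1.        ]]), 'R': array([[ 0.9974792 , -0.07025358, -0.00998422],
       [-0.06086014, -0.7746531 , -0.62945104],
       [ 0.03648688,  0.62847196, -0.776976  ]]), 't': array([-0.46601819,  0.11579933,  1.21514849])}
```

View pics/top0.png

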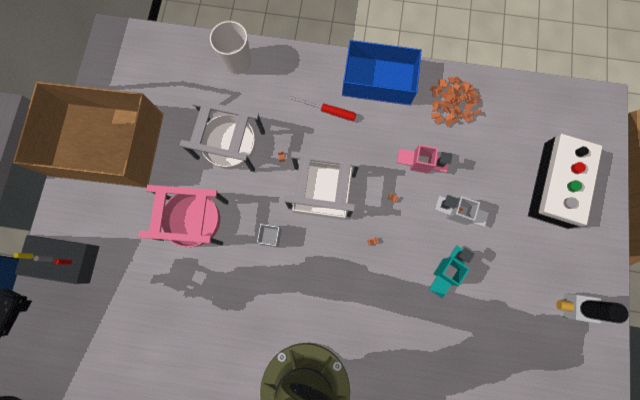

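View pics/side0.png

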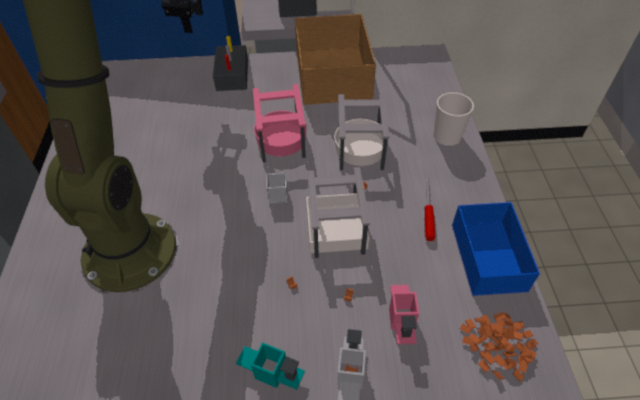

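The top view shows the grey cup at about (465,208) with its dark tab toward the left at (445,203). The round-pan stand is at about (225,135) and the square-tray stand at (325,187). The pink and turquoise items and the earless grey cup at (268,235) are decoys. Next I'll enlarge the cup and stand in both views.

```bash
python3 - <<'E'
import cv2,numpy as np
t=cv2.imread("pics/top0.png");s=cv2.imread("pics/side0.png")
def c(i,x,y,w,h): return cv2.resize(i[y:y+h,x:x+w],(400,300),interpolation=cv2.INTER_CUBIC)
a=np.vstack([np.hstack([c(t,425,178,80,60),c(t,170,90,100,75)]),np.hstack([c(s,310,325,100,75),c(s,310,85,120,90)])])
cv2.imwrite("pics/z.png",a)
E
```

```text
(no output)
```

View pics/z.png

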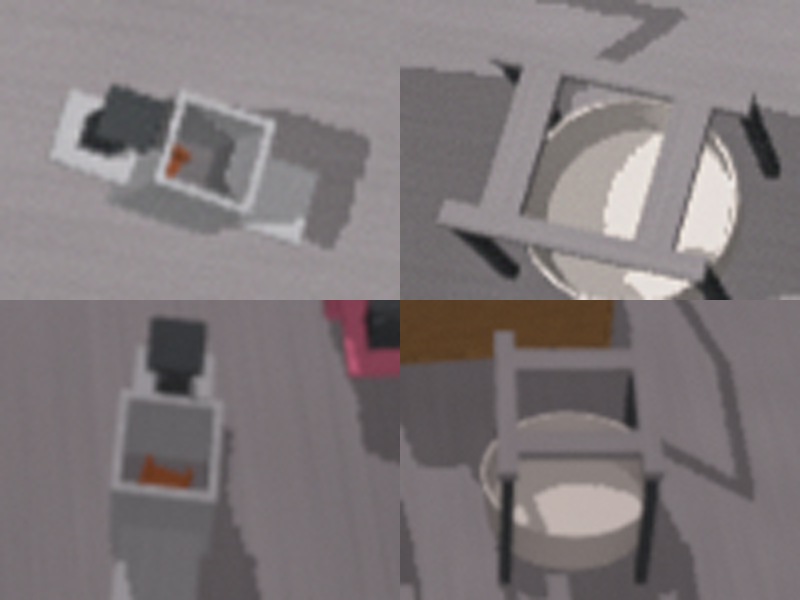

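Top-left crop: the cup rim corners are at about (181,90), (274,122), (250,212) and (157,180), with the tab to the left. Top-right crop: the stand's opening corners are at about (562,78), (683,103), (640,240) and (522,213), over the round pan. I'll back-project these from both views.

```bash
cat > h.py <<'E'
import numpy as np,cv2
from bench import monitor,cams
def plane(cal,px,z):
    K,R,t=cal["mtx"],cal["R"],cal["t"];px=np.atleast_2d(px).astype(float)
    d=(np.c_[px,np.ones(len(px))]@np.linalg.inv(K).T)@R; o=-R.T@t
    return o+d*((z-o[2])/d[:,2])[:,None]
def rect(n,P):
    P=P[:,:2];L=np.linalg.norm(np.roll(P,-1,0)-P,axis=1)
    e1=P[1]-P[0]+P[2]-P[3];e2=P[2]-P[1]+P[3]-P[0]
    print(n,"c",P.mean(0).round(4),"L",L.round(4),"ang",np.degrees([np.arctan2(e[1],e[0]) for e in(e1,e2)]).round(1))
E
python3 - <<'E'
from h import *
t=cams.get_calibration("top");s=cams.get_calibration("side")
A=np.array
f=lambda p,o,k,off:(A(p)-A(o)+.5)/k+A(off)-.5
rect("cup top",plane(t,f([(181,90),(274,122),(250,212),(157,180)],(0,0),5,(425,178)),.075))
rect("cup side",plane(s,f([(122,388),(222,398),(214,500),(112,490)],(0,300),4,(310,325)),.075))
rect("tab top",plane(t,f([(112,85),(175,100),(163,153),(100,138)],(0,0),5,(425,178)),.085))
rect("tab side",plane(s,f([(150,317),(206,320),(203,376),(148,374)],(0,300),4,(310,325)),.085))
rect("op top",plane(t,f([(562,78),(683,103),(640,240),(522,213)],(400,0),4,(170,90)),.125))
rect("op side",plane(s,f([(515,368),(630,368),(640,432),(516,430)],(400,300),1/.3,(310,85)),.125))
rect("out top",plane(t,f([(520,57),(762,112),(700,275),(440,205)],(400,0),4,(170,90)),.125))
E
```

```text
cup top c [ 0.5023 -0.3392] L [0.0488 0.0486 0.0483 0.0488] ang [-101.1  169.9]
cup side c [ 0.5031 -0.3392] L [0.0489 0.0505 0.0483 0.0508] ang [ -10.1 -101.1]
tab top c [ 0.5104 -0.2958] L [0.0321 0.0281 0.0319 0.0282] ang [-95.3 172.4]
tab side c [ 0.5121 -0.295 ] L [0.0277 0.0292 0.0267 0.0297] ang [ -7.  -98.8]
op top c [0.5981 0.3053] L [0.0791 0.0931 0.0762 0.0918] ang [-94.2 175.3]
op side c [0.6007 0.3092] L [0.0935 0.077  0.0972 0.0747] ang [ -5.4 -93.7]
out top c [0.5962 0.3026] L [0.1592 0.1123 0.1698 0.1079] ang [-96.  167.7]
```

```bash
cat >> h.py <<'E'
from scipy.spatial.transform import Rotation as Ro
def go(x,y,z,fingdeg):
    "shift in tool axes (cm) and roll from the present pose to TCP xyz with finger line at fingdeg"
    s=monitor.get_state();R=Ro.from_rotvec(s["tool_rot"]).as_matrix()
    d=R.T@(np.array([x,y,z])-s["position"])
    a=np.degrees(np.arctan2(R[1,1],R[0,1])); r=(a-fingdeg+90)%180-90
    print("t",s["time"],"slide",(d*100).round(2),"roll",np.radians(r).round(4),"finger",a.round(2),"tilt",R[:,2].round(4),"j7",s["joint_positions"][6].round(3),"f",s["ft_force"].round(2),"w",s["grip_width"].round(3))
E
python3 - <<'E'
from h import *
c=cams.get_calibration("wrist");s=monitor.get_state();R=Ro.from_rotvec(s["tool_rot"]).as_matrix()
o=-c["R"].T@c["t"];print("cam in tool",R.T@(o-s["position"]),"axis in tool",R.T@c["R"][2],c["mtx"])
go(.56,.29,.30,-6)
E
```

```text
cam in tool [ 0.07252797 -0.00035841 -0.14326411] axis in tool [-2.65154935e-01  5.95186720e-04  9.64205635e-01] [[323.6755181    0.         319.46601225]
 [  0.         323.6755181  198.20002326]
 [  0.           0.           1.        ]]Traceback (most recent call last):
  File "<stdin>", line 4, in <module>
  File "h.py", line 17, in go
    print("t",s["time"],"slide",(d*100).round(2),"roll",np.radians(r).round(4),"finger",a.round(2),"tilt",R[:,2].round(4),"j7",s["joint_positions"][6].round(3),"f",s["ft_force"].round(2),"w",s["grip_width"].round(3))
                                                                                                                                                                                               ^^^^^^^^^^^^^^^^^^^^^
AttributeError: 'float' object has no attribute 'round'
```

```bash
sed -i 's/s\["grip_width"\].round(3)/round(s["grip_width"],3)/' h.py; python3 -c "
from h import *
go(.595,.305,.30,-6)"
```

```text
t 0.1 slide [-51.24 -22.02  -5.93] roll 1.4518 finger 77.18 tilt [-3.0e-04 -1.7e-03 -1.0e+00] j7 -0.057 f [ 0.05 -0.34  0.2 ] w 1.0
```

Request:
move_arm([
  [-4.3,-1.8,-0.6],
  [-8.6,-3.7,-1],
  [-12.9,-5.5,-1.5],
  [-17.2,-7.4,-2],
  [-21.5,-9.2,-2.5],
  [-25.8,-11,-3],
  [-30,-13,-3.5],
  [-34.3,-14.8,-4],
  [-38.6,-16.6,-4.5],
  [-42.8,-18.4,-5],
  [-47,-20.2,-5.5],
  [-51.2,-22,-6],
  [-51.2,-22,-6],
  [-51.2,-22,-6],
  [-51.2,-22,-6],
], roll=[0.12,0.24,0.36,0.48,0.6,0.72,0.84,0.96,1.08,1.2,1.32,1.45,1.45,1.45,1.45], gripper=8.7)

```text
time: 1.6
position: [0.5935, 0.3071, 0.3006]
tool_rot: [-2.329, -2.106, 0.001]
ft_force: [0.5, 0.9, -0.2]
grip_width: 0.999
grip_force: 0.0
```

```bash
python3 - <<'E'
from h import *
import json
go(.5027,-.3392,.24,-10.8)
c=cams.get_calibration("wrist");im=cams.get_image("wrist");cv2.imwrite("pics/w1.png",im[:,:,::-1])
json.dump({k:c[k].tolist() for k in c},open("w1.json","w"))
E
```

```text
t 1.6 slide [-65.22  -2.55   6.04] roll 0.0881 finger -5.75 tilt [-1.7e-03  5.0e-04 -1.0e+00] j7 -0.523 f [ 0.53  0.86 -0.2 ] w 0.999
```

View pics/w1.png

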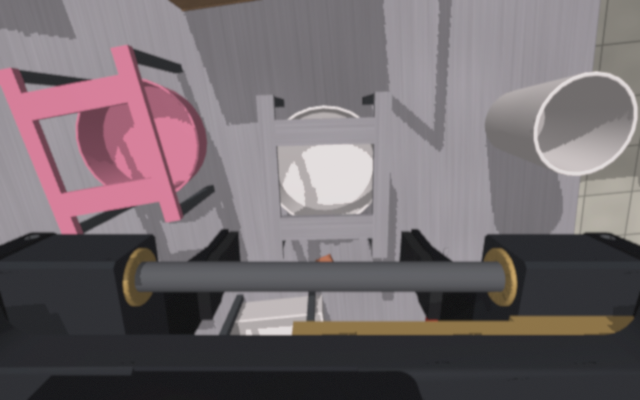

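The wrist view shows the stand's frame above the round pan, with an opening of about x 278–374 and y 143–216. I'll zoom in for exact edges.

```bash
python3 - <<'E'
import cv2
i=cv2.imread("pics/w1.png")[85:235,245:400]
cv2.imwrite("pics/w1z.png",cv2.resize(i,None,fx=4,fy=4,interpolation=cv2.INTER_CUBIC))
E
```

```text
(no output)
```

View pics/w1z.png

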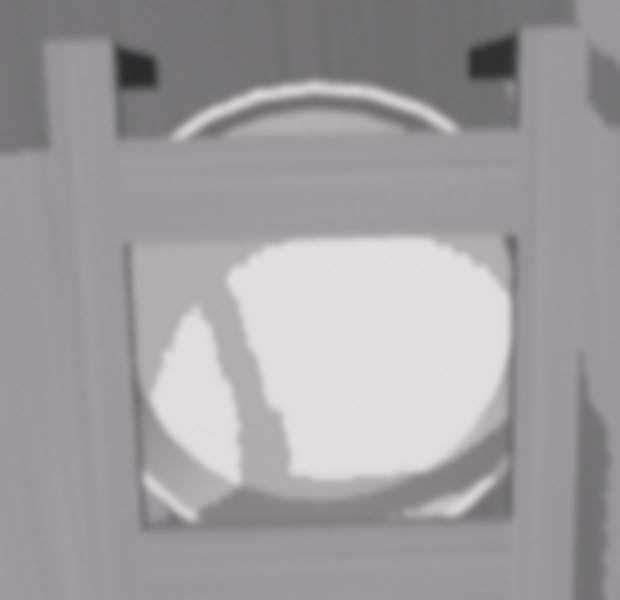

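Zoom: the far rail's far edge runs from (118,140) to (518,132). The near rail's inner edge runs from (142,530) to (512,520). The bars' far ends are at (47,42)–(112,40) and (522,28)–(583,26), and the bars' inner edges are at x≈118–142 and x≈518–512.

```bash
python3 - <<'E'
from h import *
import json
c={k:np.array(v) for k,v in json.load(open("w1.json")).items()}
p=lambda q:(np.array(q)+.5)/4+[245,85]-.5
rect("rails 96x99",plane(c,p([(118,140),(518,132),(512,521),(142,530)]),.125))
rect("opening",plane(c,p([(128,243),(515,235),(512,521),(142,530)]),.125))
P=plane(c,p([(47,42),(583,26),(112,40),(522,28)]),.125)[:,:2];print(P, (P[0]+P[1])/2,np.linalg.norm(P[0]-P[1]))
d=P[1]-P[0];print(np.degrees(np.arctan2(d[1],d[0])))
c0=plane(c,p([(315,82)]),.045);print("pan far rim",c0)
print("cam",-c["R"].T@c["t"])
E
```

```text
rails 96x99 c [0.6003 0.3211] L [0.0957 0.0978 0.0959 0.0984] ang [ -4.5 -94.2]
opening c [0.5996 0.3089] L [0.0945 0.0734 0.0959 0.0739] ang [ -4.4 -94.4]
[[0.54265519 0.39778359]
 [0.66806207 0.38872961]
 [0.55791149 0.39669551]
 [0.65383174 0.38971696]] [0.60535863 0.3932566 ] 0.12573329175165565
-4.1294091064847
pan far rim [[0.6053715  0.38345186 0.045     ]]
cam [0.60061279 0.37861122 0.44386082]
```

Request:
move_arm([
  [-4.6,-0.2,0.4],
  [-9.2,-0.4,0.8],
  [-13.8,-0.5,1.2],
  [-18.4,-0.7,1.6],
  [-23,-0.9,2],
  [-27.6,-1.1,2.4],
  [-32.2,-1.3,2.8],
  [-36.8,-1.4,3.2],
  [-41.4,-1.6,3.6],
  [-46,-1.8,4],
  [-50.6,-2,4.4],
  [-55.2,-2.2,4.8],
  [-59.8,-2.4,5.4],
  [-63,-2.5,6],
  [-65.2,-2.6,6],
  [-65.2,-2.6,6],
  [-65.2,-2.6,6],
  [-65.2,-2.6,6],
], roll=[0.01,0.02,0.03,0.03,0.04,0.05,0.05,0.06,0.06,0.07,0.07,0.08,0.08,0.088,0.088,0.088,0.088,0.088])

```text
time: 3.45
position: [0.503, -0.3378, 0.2412]
tool_rot: [-2.419, -2.003, -0.002]
ft_force: [-0.4, 0.3, -0.4]
grip_width: 1.0
grip_force: 0.0
```

```bash
python3 - <<'E'
from h import *
import json
go(.5027,-.3392,.062,-10.8)
c=cams.get_calibration("wrist");im=cams.get_image("wrist")
cv2.imwrite("pics/w2.png",cv2.resize(im[50:260,200:440,::-1],None,fx=2.8,fy=2.8,interpolation=cv2.INTER_CUBIC))
json.dump({k:c[k].tolist() for k in c},open("w2.json","w"))
E
```

```text
t 3.45 slide [-1.700e-01 -1.000e-02  1.792e+01] roll 0.0012 finger -10.73 tilt [ 6.0e-04  1.5e-03 -1.0e+00] j7 0.531 f [-0.43  0.33 -0.4 ] w 1.0
```

View pics/w2.png

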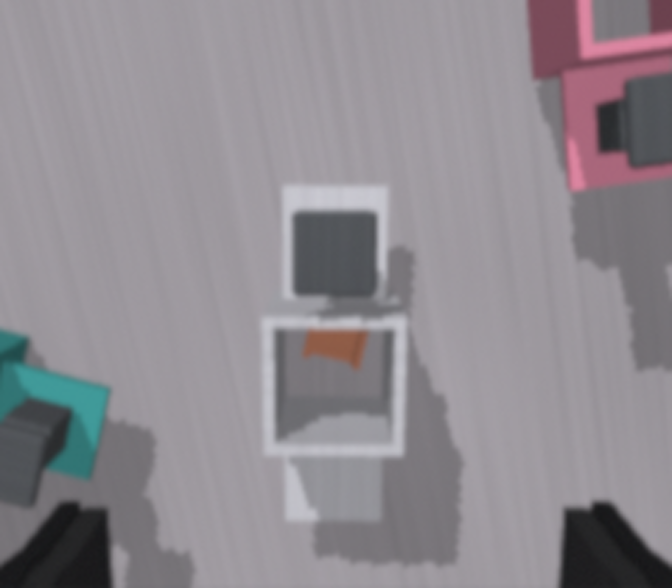

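The wrist view shows the cup rim corners at about (262,317), (407,315), (404,455) and (264,457), with the tab above. It is well aligned between the fingers, and the neighbouring cups are clear.

```bash
python3 - <<'E'
from h import *
import json
c={k:np.array(v) for k,v in json.load(open("w2.json")).items()}
p=lambda q:(np.array(q)+.5)/2.8+[200,50]-.5
rect("rim",plane(c,p([(262,317),(407,315),(404,455),(264,457)]),.075))
rect("tab",plane(c,p([(293,210),(377,210),(377,297),(293,297)]),.085))
E
```

```text
rim c [ 0.5022 -0.3398] L [0.0498 0.0504 0.0502 0.0505] ang [  -9.9 -101. ]
tab c [ 0.5112 -0.2935] L [0.0271 0.0281 0.0278 0.0281] ang [ -10.7 -100.7]
```

Request:
move_arm([
  [-0.2,0,3],
  [-0.2,0,6.5],
  [-0.2,0,10],
  [-0.2,0,13],
  [-0.2,0,15.5],
  [-0.2,0,17],
  [-0.2,0,17.9],
  [-0.2,0,17.9],
  [-0.2,0,17.9],
], roll=[0,0,0,0,0,0,0,0,0], gripper=8)

```text
time: 4.4
position: [0.5022, -0.3424, 0.0633]
tool_rot: [2.422, 1.999, 0.001]
ft_force: [0.1, 0.3, 0.4]
grip_width: 0.918
grip_force: 0.0
```

Request:
move_arm([
  [0,0,0],
  [0,0,0],
  [0,0,0],
  [0,0,0],
  [0,0,0],
  [0,0,0],
  [0,0,0],
  [0,0,0],
], roll=[0,0,0,0,0,0,0,0], gripper=4.5, squeeze=30)

```text
time: 5.2
position: [0.5016, -0.3422, 0.0624]
tool_rot: [2.423, 1.999, 0.0]
ft_force: [-0.3, -0.5, 2.5]
grip_width: 0.574
grip_force: 30.0
```

Request:
move_arm([
  [0,0,-1],
  [0,0,-3],
  [0,0,-6],
  [0,0,-10],
  [0,0,-14],
  [0,0,-17],
  [0,0,-19],
  [0,0,-19.5],
  [0,0,-19.5],
], roll=[0,0,0,0,0,0,0,0,0])

```text
time: 6.1
position: [0.5013, -0.3421, 0.2574]
tool_rot: [2.423, 1.999, 0.001]
ft_force: [0.4, 0.1, -3.6]
grip_width: 0.575
grip_force: 30.0
```

```bash
python3 - <<'E'
from h import *
import json
go(.5995,.3087,.257,-4.4)
c=cams.get_calibration("wrist");im=cams.get_image("wrist")
cv2.imwrite("pics/w3.png",cv2.resize(im[50:330,180:460,::-1],None,fx=2,fy=2))
json.dump({k:c[k].tolist() for k in c},open("w3.json","w"))
E
```

```text
t 6.1 slide [ 6.576e+01 -2.720e+00  5.000e-02] roll -0.1143 finger -10.95 tilt [ 4.e-04  2.e-04 -1.e+00] j7 0.531 f [ 0.36  0.09 -3.61] w 0.575
```

View pics/w3.png

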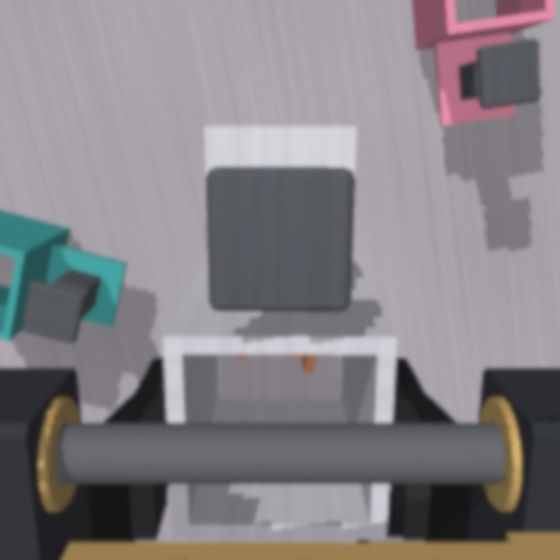

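The cup is held upright, with the clip inside and the tab pad at (206–355, 167–310). I'll take the cup's offset in the tool from the tab.

```bash
python3 - <<'E'
from h import *
import json
c={k:np.array(v) for k,v in json.load(open("w3.json")).items()}
p=lambda q:(np.array(q)+.5)/2+[180,50]-.5
s=monitor.get_state();R=Ro.from_rotvec(s["tool_rot"]).as_matrix();z=s["position"][2]
P=plane(c,p([(206,167),(355,167),(352,310),(209,310)]),z+.023);rect("tab",P)
print("tab in tool",((P.mean(0)-s["position"])@R).round(4))
Q=plane(c,p([(163,337),(396,337)]),z+.013);print("rim +y edge in tool",((Q-s["position"])@R).round(4))
E
```

```text
tab c [ 0.5107 -0.2934] L [0.0275 0.0275 0.028  0.0275] ang [ -11.  -100.9]
tab in tool [ 0.0494  0.0004 -0.023 ]
rim +y edge in tool [[ 0.0267 -0.0247 -0.0129]
 [ 0.0267  0.0252 -0.013 ]]
```

Request:
move_arm([
  [1.5,-0.1,0],
  [4.5,-0.2,0],
  [8.5,-0.4,0],
  [13,-0.5,0],
  [17.5,-0.7,0],
  [22,-0.9,0],
  [26.5,-1.1,0],
  [31,-1.3,0],
  [35.5,-1.5,0],
  [40,-1.7,0],
  [44.5,-1.9,0],
  [49,-2.1,0],
  [53.5,-2.2,0],
  [57.5,-2.4,0],
  [61,-2.6,0],
  [63.5,-2.7,0],
  [65,-2.7,0],
  [65.5,-2.7,0],
  [65.5,-2.7,0],
  [65.5,-2.7,0],
], roll=[0,-0.01,-0.02,-0.02,-0.03,-0.04,-0.04,-0.05,-0.06,-0.07,-0.08,-0.08,-0.09,-0.1,-0.1,-0.11,-0.114,-0.114,-0.114,-0.114])

```text
time: 8.15
position: [0.5997, 0.3036, 0.2571]
tool_rot: [2.307, 2.13, -0.002]
ft_force: [0.5, -0.5, -3.3]
grip_width: 0.575
grip_force: 30.0
```

```bash
python3 - <<'E'
from h import *
go(.5995-.002*np.sin(np.radians(4.4)),.3087-.002,.162,-4.4)
t=cams.get_image("top")[70:190,150:290,::-1];s=cams.get_image("side")[60:180,290:430,::-1]
cv2.imwrite("pics/d1.png",cv2.resize(np.hstack([t,s]),None,fx=2.8,fy=2.8,interpolation=cv2.INTER_CUBIC))
E
```

```text
t 8.15 slide [ 0.32 -0.06  9.51] roll -0.0029 finger -4.57 tilt [-2.0e-04 -1.5e-03 -1.0e+00] j7 -0.481 f [ 0.53 -0.48 -3.28] w 0.575
```

View pics/d1.png

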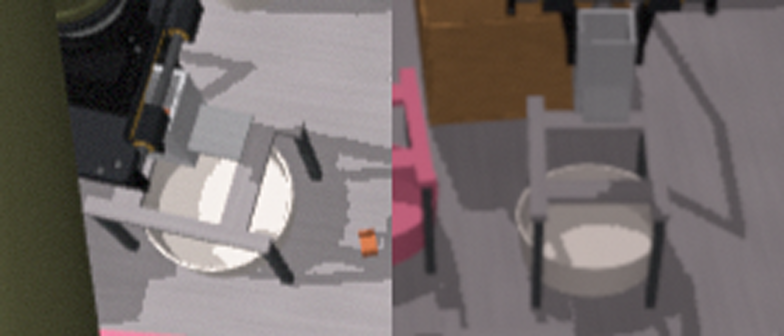

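The side view shows the cup over the frame at about (605,65). The remaining correction is 3 mm along tool x, so I'll lower it now.

Request:
move_arm([
  [0.3,0,0.5],
  [0.3,0,1.5],
  [0.3,0,3],
  [0.3,0,4.5],
  [0.3,0,6],
  [0.3,0,7.3],
  [0.3,0,8.3],
  [0.3,0,8.9],
  [0.3,0,9.2],
  [0.3,0,9.2],
], roll=[0,0,0,0,0,0,0,0,0,0])

```text
time: 9.25
position: [0.5995, 0.309, 0.1651]
tool_rot: [2.305, 2.134, -0.0]
ft_force: [0.1, 0.3, -2.3]
grip_width: 0.574
grip_force: 30.0
```

Request:
move_arm([
  [0,0,0.1],
  [0,0,0.2],
  [0,0,0.3],
  [0,0,0.35],
  [0,0,0.35],
], roll=[0,0,0,0,0])

```text
time: 9.75
position: [0.5997, 0.3091, 0.1625]
tool_rot: [-2.305, -2.134, -0.001]
ft_force: [-1.3, 0.1, 0.0]
grip_width: 0.571
grip_force: 30.0
```

Request:
move_arm([
  [0,0,0.1],
  [0,0,0.1],
  [0,0,0.1],
], roll=[0,0,0])

```text
time: 10.05
position: [0.5997, 0.3091, 0.1624]
tool_rot: [-2.305, -2.134, -0.002]
ft_force: [-2.0, -1.6, 4.9]
grip_width: 0.57
grip_force: 30.0
```

Request:
move_arm([
  [0,0,0],
  [0,0,0],
  [0,0,0],
  [0,0,0],
  [0,0,0],
  [0,0,0],
  [0,0,0],
], roll=[0,0,0,0,0,0,0], gripper=8)

```text
time: 10.75
position: [0.5995, 0.3091, 0.1607]
tool_rot: [2.305, 2.134, 0.0]
ft_force: [-0.0, -0.8, -0.7]
grip_width: 0.91
grip_force: 0.0
```

Request:
move_arm([
  [0,0,-1],
  [0,0,-3],
  [0,0,-6],
  [0,0,-9],
  [0,0,-10],
  [0,0,-10],
  [0,0,-10],
], roll=[0,0,0,0,0,0,0])

```text
time: 11.45
position: [0.599, 0.3089, 0.2598]
tool_rot: [-2.305, -2.134, 0.002]
ft_force: [-0.2, 0.4, -0.1]
grip_width: 0.914
grip_force: 0.0
```

```bash
python3 - <<'E'
from h import *
import json
go(.6029,.3555,.25,-4.4)
c=cams.get_calibration("wrist");im=cams.get_image("wrist")
cv2.imwrite("pics/w4.png",cv2.resize(im[50:330,180:460,::-1],None,fx=2,fy=2))
json.dump({k:c[k].tolist() for k in c},open("w4.json","w"))
E
```

```text
t 11.45 slide [4.67 0.03 0.98] roll -0.0001 finger -4.41 tilt [-1.1e-03 -5.0e-04 -1.0e+00] j7 -0.485 f [-0.18  0.37 -0.06] w 0.914
```

View pics/w4.png

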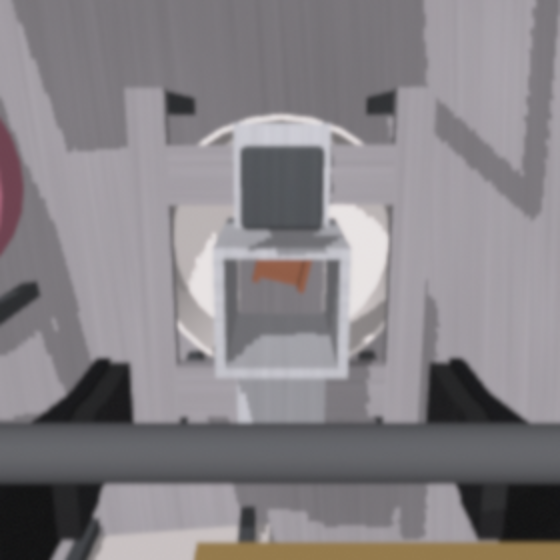

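The cup hangs on both rails with the clip inside and the tab pad at (240–326, 146–230). Next I'll find the tab's position so I can press it with closed fingers.

```bash
python3 - <<'E'
from h import *
import json
c={k:np.array(v) for k,v in json.load(open("w4.json")).items()}
p=lambda q:(np.array(q)+.5)/2+[180,50]-.5
P=plane(c,p([(240,146),(326,146),(326,230),(240,230)]),.185);rect("tab",P)
rect("rim",plane(c,p([(215,249),(350,249),(347,377),(217,377)]),.175))
m=P.mean(0);go(m[0],m[1],.185+.019+.006,-4.4)
E
```

```text
tab c [0.6038 0.3583] L [0.0282 0.0278 0.0292 0.0278] ang [ -4.4 -94.3]
rim c [0.6    0.3115] L [0.0483 0.0492 0.0491 0.0492] ang [ -4.4 -94.6]
t 11.5 slide [4.98 0.13 4.9 ] roll -0.0002 finger -4.41 tilt [-0.0022 -0.0012 -1.    ] j7 -0.486 f [-0.21  0.53 -0.86] w 0.92
```

Request:
move_arm([
  [2,0,0],
  [4,0.1,0],
  [5,0.1,0],
  [5,0.1,0],
  [5,0.1,0],
  [5,0.1,0],
  [5,0.1,0],
  [5,0.1,0],
  [5,0.1,1.5],
  [5,0.1,3.5],
  [5,0.1,4.7],
  [5,0.1,4.9],
  [5,0.1,4.9],
], roll=[0,0,0,0,0,0,0,0,0,0,0,0,0], gripper=0)

```text
time: 12.8
position: [0.6041, 0.3587, 0.2111]
tool_rot: [-2.305, -2.134, 0.002]
ft_force: [0.9, -0.2, 0.4]
grip_width: 0.01
grip_force: 0.0
```

Request:
move_arm([
  [0,0,0.2],
  [0,0,0.4],
  [0,0,0.6],
  [0,0,0.8],
  [0,0,0.8],
], roll=[0,0,0,0,0])

```text
time: 13.3
position: [0.6045, 0.3589, 0.204]
tool_rot: [2.305, 2.134, 0.001]
ft_force: [-0.6, -0.3, 1.8]
grip_width: 0.004
grip_force: 0.9
```

Request:
move_arm([
  [0,0,0.2],
  [0,0,0.4],
  [0,0,0.6],
  [0,0,0.8],
  [0,0,0.95],
  [0,0,1.05],
  [0,0,1.1],
  [0,0,1.1],
], roll=[0,0,0,0,0,0,0,0])

```text
time: 14.1
position: [0.6045, 0.3589, 0.1942]
tool_rot: [-2.305, -2.134, -0.002]
ft_force: [-1.7, -1.0, 8.2]
grip_width: 0.002
grip_force: 4.1
```

Request:
move_arm([
  [0,0,0.1],
  [0,0,0.15],
  [0,0,0.15],
  [0,0,0.15],
  [0,0,0.15],
  [0,0,0.15],
  [0,0,0.15],
  [0,0,0.15],
  [0,0,0.15],
  [0,0,0.15],
  [0,0,0.15],
  [0,0,0.15],
  [0,0,0.15],
  [0,0,0.15],
], roll=[0,0,0,0,0,0,0,0,0,0,0,0,0,0])

```text
time: 15.5
position: [0.6046, 0.3589, 0.1941]
tool_rot: [-2.305, -2.134, -0.003]
ft_force: [-4.7, -3.0, 13.4]
grip_width: 0.002
grip_force: 6.5
```

```bash
python3 - <<'E'
from h import *
go(.60,.31,.3,-4.4)
t=cams.get_image("top")[70:190,150:290,::-1];s=cams.get_image("side")[60:180,290:430,::-1]
cv2.imwrite("pics/d2.png",cv2.resize(np.hstack([t,s]),None,fx=2.8,fy=2.8,interpolation=cv2.INTER_CUBIC))
for n,i in(("top",t),("side",s)):
    h=cv2.cvtColor(i,cv2.COLOR_BGR2HSV);m=cv2.inRange(h,(4,120,80),(14,255,255));_,_,st,ce=cv2.connectedComponentsWithStats(m)
    print(n,[(st[k,4],(ce[k]*2.8).round()) for k in range(1,len(st)) if st[k,4]>4])
E
```

```text
t 15.5 slide [ -4.89  -0.07 -10.6 ] roll -0.0002 finger -4.41 tilt [ 0.0014  0.0016 -1.    ] j7 -0.53 f [-4.73 -3.03 13.43] w 0.002
top [(np.int32(46), array([367., 241.])), (np.int32(35), array([196., 248.]))]
side [(np.int32(944), array([98., 63.])), (np.int32(8), array([131.,  12.])), (np.int32(13), array([160.,  12.])), (np.int32(5), array([143.,  13.])), (np.int32(5), array([180.,  38.])), (np.int32(10), array([187.,  51.])), (np.int32(53), array([227.,  64.])), (np.int32(7), array([124.,  79.])), (np.int32(7), array([54., 85.])), (np.int32(13), array([156., 227.]))]
```

The tab is hard down at 13 N, and copper now shows at (196,248) in the top crop, inside the pan. I'll raise the fingers, back away and check.

Request:
move_arm([
  [0,0,-0.3],
  [0,0,-0.8],
  [0,0,-1.4],
  [0,0,-2.5],
  [0,0,-5],
  [0,0,-8],
  [0,0,-11],
  [-2,0,-13],
  [-6,0,-14],
  [-10,0,-14],
  [-14,0,-14],
  [-18,0,-14],
  [-22,0,-14],
  [-25,0,-14],
  [-25,0,-14],
  [-25,0,-14],
], roll=[0,0,0,0,0,0,0,0,0,0,0,0,0,0,0,0])

```text
time: 17.2
position: [0.5846, 0.1076, 0.3313]
tool_rot: [-2.308, -2.13, -0.0]
ft_force: [-0.3, 0.4, -0.4]
grip_width: 0.003
grip_force: 0.0
```

```bash
python3 - <<'E'
from h import *
go(.60,.31,.3,-4.4)
t=cams.get_image("top")[70:190,150:290,::-1];s=cams.get_image("side")[60:180,290:430,::-1]
cv2.imwrite("pics/d3.png",cv2.resize(np.hstack([t,s]),None,fx=2.8,fy=2.8,interpolation=cv2.INTER_CUBIC))
E
```

```text
t 17.2 slide [20.3  -0.08  3.15] roll -0.0031 finger -4.58 tilt [-4.e-04  7.e-04 -1.e+00] j7 -0.232 f [-0.32  0.36 -0.42] w 0.003
```

View pics/d3.png

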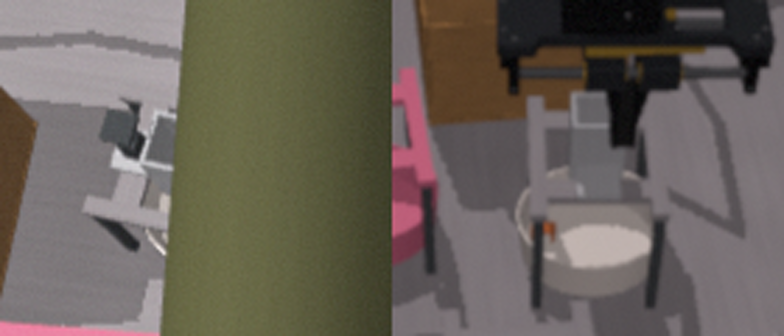

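The side view shows the cup hanging on the rails at (597,140), empty, with the tab raised. The clip is in the round pan at (549,229), and the arm is clear.

```bash
python3 -c "
from bench import workorder
print(workorder.close_job())"
```

```text
the job is handed in; nothing more can be done
None
```

The job is handed in at about 17 s on the robot clock: the cup hangs on the round-pan stand with its tab released, and the clip lies in the round pan.

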